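# Open the ratchet stop on the coffee tray

### The arm

A 6-joint arm with a two-finger parallel gripper is mounted at the origin on the work surface. World frame = base frame: x ahead of the robot, y to its left, z up, the work surface at z = 0. Lengths are in m, angles in rad, forces in N, time in s.
With the tool pointing down it reaches from about 0.425 to 0.95 m from the base axis. Payload 3.5 kg.
Tool frame: the origin (TCP) lies at the very end of the fingers, on their centre line; the grasp point (between the pads) lies 19 mm behind it; z points along the fingers, y is the direction in which the jaws open and shut (so a half turn about z gives the same grasp; the last joint's range is limited). The gripper opens to 85 mm and grips with 20 to 120 N. Pads are 22 mm wide; open, the fingers measure 114 mm over their backs; the gripper's body (76 mm by 85 mm) begins 54 mm behind the grasp point. The pads swing forward as they close: fully open they stand 13 mm farther back than shut.
Start: joints at [-1.278, 0.286, 1.577, -0, 1.279, -0.15], TCP at [0.289, -0.61, 0.231] pointing down, gripper open.
Joint ranges: [-2.77, 2.77], [-0.9, 2.22], [0.21, 2.48], [-1.53, 4.67], [0.24, 2.81], [-2.84, 2.84]. Speed limits (rad/s): [2.79, 2.79, 3.14, 3.14, 3.14, 3.14].

### API

Orientations are given as a unit quaternion [x, y, z, w].
In Python, from plant import ctrl, eyes, ticket gives the robot as it stands.
- The arm moves only by the tool send_rows, never from a script. Its arguments are lists of equal length, an entry for each row: "translation": the shift along the tool's x, y, z in units of 30 mm (1.0 is 30 mm), a list of three; "rotation": the turn, a rotation vector about the tool's x, y, z in units of 5 degrees (1.0 is 5 degrees), a list of three; "grip": the finger opening in mm, from 0 to 85.4. A call has 1 to 5 rows; each row shifts and turns the commanded pose from where the row before left it, along the tool's axes as they then stand; what a row does not reach is not made up. A row lasts 1/8 s, in which the tool goes at most 62.5 mm and 10.7 degrees, less where a joint would pass 70% of its speed; a pose out of reach is approached as far as the arm can. A call is refused whole if a number of a shift passes 1 or a number of a turn 1, either way. A call with a gripper value outside its range is refused whole. The fingers move at their own pace and stop on an object; "squeeze" is the grip in N (left out, the last holds). Time passes only in rows, so rows that do not move let the fingers close. It gives the time, the measured TCP pose, the force and the opening at its end, in the units of the state.
- ctrl.get_state(): the state, without advancing time (a new reading comes with each control period).
- eyes.read_camera(name): name is "side" or "top"; returns a dict with "image" (480x640x3 uint8, blue, green, red), "mtx" (3x3 intrinsics, pixels), "dist_coeffs" ([k1, k2, p1, p2, k3] as OpenCV has them; the pictures are not rectified), "xyz" and "orientation" of the camera in the world. Camera axes: x right, y down, z forward; pixel columns grow to the right and rows downward; lengths in m; the calibration is good to about 2 mm. A picture is of the moment at which its call begins. There is no depth.
- ticket.sign_off(): hands the job in, once; it reports no verdict.
The state is a dict: "time": time; "qpos": joint angles; "dq": joint speeds; "joint_efforts": joint torques, N m; "eef_pos": TCP position; "tcp_rot": TCP orientation; "contact_force": force on the tool from outside, world axes, zero at the start; "wrist_torque": the same for the moment, N m; "opening": opening from 0.0 (shut) to 1.0 (fully open).
Only numpy, scipy, OpenCV 4.12 (cv2) and the standard library are available. Lean on these libraries where they do the work, as an engineer would, in place of code of your own. Each camera call takes 0.05 s, during which the arm holds its last target. There are 200 camera calls.

### The job

Make room beside the mug and filter cone on the pull-out tray: press down the steel release paddle of the tray's ratchet stop and, keeping it pressed, push the stop along its bar, away from the tin, until it is fully home at the far end, then let the paddle go. After that, push the closed tin along the tray floor until it stands upright against the stop. Work gently, only pressing and pushing with the fingertips: pinch or lift nothing, and leave everything else standing where it is.

Things in the scene. Friction and masses are not known exactly. Their poses are not given: they have to be found in the camera images.
- tray: White plastic pull-out tray, fixed (it does not move when pushed), 220 x 560 mm. Origin: on the work surface under its middle. y axis along its long side, x axis across it away from the robot, z up. Floor 28 mm, rim 60 mm above the work surface; walls 5 mm. An aluminium ratchet bar 16 mm wide runs along the outside of the wall nearest the robot, at x = -126 mm, from y = -70 to 240 mm.
- stop: Grey plastic ratchet stop on the bar; axes as the tray's. Origin: middle of the rubber-faced fence that looks to -y, at x = 0 and 60 mm above the work surface; the fence is 200 mm wide (x), 7 mm thick, 4 to 64 mm above the tray floor. In the tray frame the origin is at y = 5 to 45 mm at the start and y = 145 mm when fully home. Goes to +y only with the release pressed; drag 2 to 3 N.
- hood (a point): Middle of the flat front face (looks to -y) of the stop's hood, the block over the bar; the face to push on. It lies at x = -126 mm from the stop's origin and at the same y, 38 mm wide, from 98 to 128 mm above the work surface (this point at 113 mm).
- paddle (a point): Middle of the top of the steel release paddle, 30 mm wide, which sticks out 40 mm to -y from under the hood, sloping up by 0.2 rad at rest. This point is 16 mm in front (-y) of the hood's face, 100 mm above the work surface at rest. Fully pressed the paddle is level, its top 91 mm above the work surface: a fingertip held there meets the hood's face when it pushes to +y.
- release (a joint): Turn of the release paddle about its pivot, which lies 46 mm behind the paddle point (+y), under the hood: 0 to 0.1 rad at rest (the pawl may rest on a tooth), 0.22 fully pressed; the pawl is clear of the teeth above about 0.13. It springs back when let go; holding it down takes 3 to 6 N. Unpressed, the ratchet stops the stop within 8 mm of +y travel.
- tin: Closed aluminium tin, a plain cylinder 76 mm across and 68 mm tall, about 0.2 kg, loose. Origin: centre of its underside. It stands on the tray floor, within 25 mm of the tray's middle line, between the stop and the mug and filter cone. It stands against the stop when its origin is 38 mm in front (-y) of the stop's origin.
- mug: Black ceramic mug, 78 mm across, 84 mm tall, handle away from the tin; on the tray at its -y end. Origin: centre of its underside. To be left alone.
- filter: Stainless mesh filter cone on a round foot, 91 mm across at the top rim, 74 mm tall, on the tray at its -y end beside the mug. At least 50 mm of free tray floor lie between them and the tin. Origin: centre of its underside. To be left alone.
- spoon_rest: Clear acrylic spoon rest, 134 x 56 mm, 14 mm tall, at the +y end of the tray beyond the stop's travel. Origin: centre of its underside. To be left alone.
- jug: Steel milk jug with a handle, 80 mm across, 95 mm tall, on the work surface beside the tray. Origin: centre of its underside. To be left alone.
- cup: White ceramic cup, 74 mm across, 65 mm tall, on the work surface beside the tray. Origin: centre of its underside. To be left alone.
- jar: Glass jar with a cork lid, 72 mm across, 100 mm tall, on the work surface beside the tray. Origin: centre of its underside. To be left alone.
- timer: White round kitchen timer, 64 mm across, 45 mm tall, on the work surface beside the tray. Origin: centre of its underside. To be left alone.

How it is judged:
On the way, in this order (a step that is already met when the one before it is completed fails the run):
1. the release paddle is pressed down (value of joint release above 0.13 rad), for 0.1 s.
2. the stop is fully home at the end of its bar and the paddle has been let go (y of stop in the frame of tray above 0.139 m and value of joint release below 0.1 rad), for 0.1 s.
3. the tin stands against the stop (y of tin in the frame of stop above -0.046 m), for 0.1 s.
At the end, for the whole second after the job is handed in: The stop is within 6 mm of its end stop with the paddle sprung back, and the tin stands upright and at rest on the tray floor against the stop's face (gap under 8 mm) (all of step 2 and y of tin in the frame of stop between -0.046 and -0.03 m and z of tin in the frame of tray below 0.034 m and angle between tin's own z axis and vertical below 0.1 rad and linear speed of tin below 0.02 m/s); the robot touches nothing.
It fails at once if the tin is lifted off the tray floor or tipped (z of tin in the frame of tray above 0.04 m or angle between tin's own z axis and vertical above 0.3 rad).
It fails at once if the tin is pinched or pushed hard (over 35 N) (contact force between the fingers and tin above 35 N).
It fails at once if the stop or its paddle is forced (over 60 N) (contact force between the fingers and stop above 60 N).
It fails at once if something else on the tray (mug, filter cone, spoon rest) is moved more than 20 mm or tipped (distance of any of mug, filter, spoon_rest from where it was at the start of the episode above 0.02 m or angle between any of mug, filter, spoon_rest's own z axis and vertical above 0.3 rad).
It fails at once if something beside the tray (jug, cup, jar, timer) is moved more than 20 mm or tipped (distance of any of jug, cup, jar, timer from where it was at the start of the episode above 0.02 m or angle between any of jug, cup, jar, timer's own z axis and vertical above 0.3 rad).
It also fails if it takes over 54 s, if anything falls off the work surface, if the arm or the gripper's body presses on something with over 40 N, if the wrist force passes 120 N, or if a joint passes its speed limit or range.

## Working session

There is one attempt and no reset: what is moved stays moved. The work goes in short steps, Python scripts to look and compute and a tool call to move; the robot and the scene stay as the last step left them, time stands still between calls to the robot, and variables do not carry over. Pictures are saved under pics/ and viewed, about 8 in all and at most 12, crops included, and the job is handed in when it is done.

Besides the shell and the picture viewer there is one more tool, called after "Call:" in YAML: its name, and indented under it one key for each argument. send_rows: Moves the arm, as the interface text tells. Its arguments: {"type":"object","properties":{"translation":{"type":"array"},"rotation":{"type":"array"},"grip":{"type":"array"},"squeeze":{"type":"number"}},"required":["translation","rotation","grip"]}

```bash
mkdir -p pics; python3 - <<'E'
from plant import ctrl, eyes
import cv2
s=ctrl.get_state();print(s['time'],s['eef_pos'],s['tcp_rot'],s['contact_force'],s['opening'])
for n in('top','side'):
    c=eyes.read_camera(n);cv2.imwrite(f'pics/{n}1.png',c['image']);print(n,c['mtx'],c['dist_coeffs'],c['xyz'],c['orientation'])
E
```

```text
0.0 [ 0.2890312  -0.60925027  0.22991589] [ 9.75589026e-01  2.19600964e-01 -8.85388141e-05 -1.20844620e-03] [-0.21679692  0.39178014  0.4896219 ] 1.0024315788778317
top [[562.57775014   0.         321.2319557 ]
 [  0.         562.57775014 238.20583048]
 [  0.           0.           1.        ]] [-0.07091325  0.          0.          0.          0.        ] [0.49665345 0.01969816 1.42726337] [-0.7029355   0.71069934 -0.02685294  0.0081884 ]
side [[491.90760876   0.         313.58597109]
 [  0.         491.90760876 236.75448079]
 [  0.           0.           1.        ]] [-0.0699934  0.         0.         0.         0.       ] [0.25022715 1.13054629 0.83481982] [-0.10875889  0.86488153 -0.48450232  0.07354552]
```

View pics/top1.png

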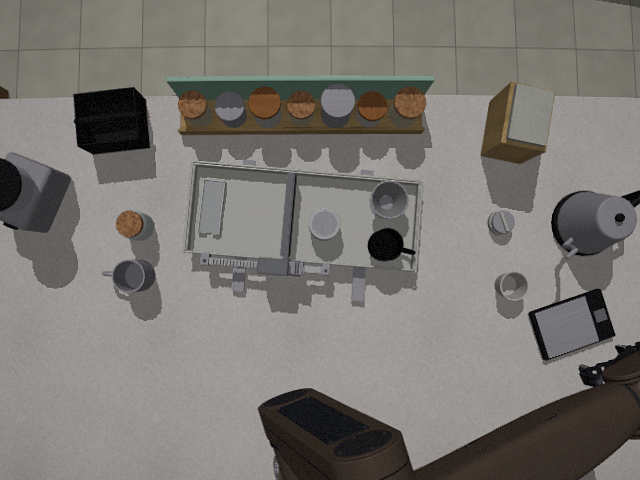

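View pics/side1.png

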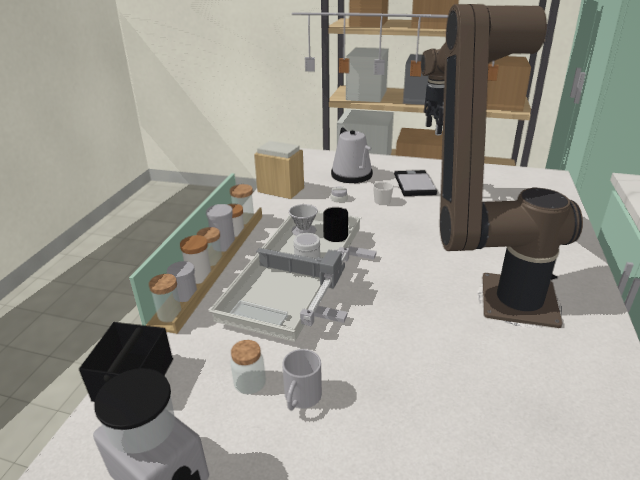

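The top view shows the tray's rim corners near (193,163), (422,182), (416,270) and (185,253). The fence is at u≈292, the tin near (324,223), and the hood near (273,266) with its paddle to the right at about (296,268). I'll zoom in for precision.

```bash
cat > h.py <<'E'
import numpy as np, cv2
from scipy.spatial.transform import Rotation as R
from plant import ctrl, eyes
def ray(c,px,z):
    p=cv2.undistortPoints(np.array([[px]],float),c['mtx'],np.array(c['dist_coeffs']))[0,0]
    d=R.from_quat(c['orientation']).apply([p[0],p[1],1]);o=np.array(c['xyz'])
    return o+d*(z-o[2])/d[2]
def proj(c,P):
    r=R.from_quat(c['orientation']).inv();q=r.apply(np.atleast_2d(P)-c['xyz'])
    return cv2.projectPoints(q,np.zeros(3),np.zeros(3),c['mtx'],np.array(c['dist_coeffs']))[0][:,0]
E
python3 - <<'E'
from h import *
i=cv2.imread('pics/top1.png')[155:305,180:430]
cv2.imwrite('pics/crop1.png',cv2.resize(i,(800,480),interpolation=cv2.INTER_CUBIC))
E
```

```text
(no output)
```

View pics/crop1.png

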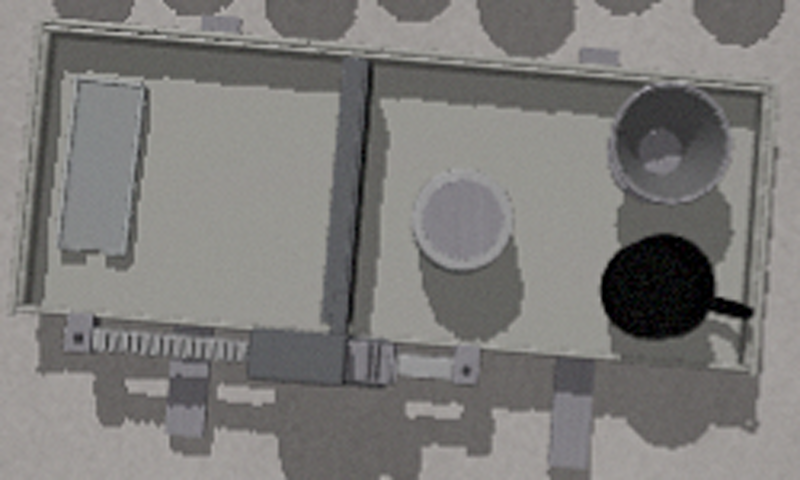

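```bash
cat >> h.py <<'E'
def fit_tray(c,pix):
    W=np.array([ray(c,p,.06)[:2] for p in pix])
    M=np.array([[.11,.28],[.11,-.28],[-.11,-.28],[-.11,.28]])
    t=W.mean(0);H=M.T@(W-t);a=np.arctan2(H[0,1]-H[1,0],H[0,0]+H[1,1])
    Q=np.array([[np.cos(a),-np.sin(a)],[np.sin(a),np.cos(a)]])
    return t,a,Q,W-t-M@Q.T
E
python3 - <<'E'
from h import *
c=eyes.read_camera('top')
f=lambda x,y:(180+x/3.2,155+y/3.2)
t,a,Q,res=fit_tray(c,[f(43,22),f(775,84),f(755,373),f(12,312)])
print(t,a,res*1e3)
np.savez('tray.npz',t=t,a=a,Q=Q)
for n,p,z in [('tin',f(463,219),.096),('fence top front far',f(371,60),.092),('fence near',f(351,330),.092),('hoodtop front far',f(350,333),.128),('hood near',f(346,384),.128),('hood back',f(247,355),.128),('paddle end',f(393,365),.103),('mug',f(657,287),.112),('filter',f(671,143),.102),('barend',f(467,364),.09)]:
    w=ray(c,p,z);print(n,w.round(4),(Q.T@(w[:2]-t)).round(4))
print(ctrl.get_state()['time'])
# overlay check
hy=float((Q.T@(ray(c,f(348,358),.128)[:2]-t))[1]);print(hy)
# side camera check of the model points
s=eyes.read_camera('side');im=cv2.resize(s['image'],None,fx=1,fy=1)
T=lambda p:np.r_[t+Q@np.array(p[:2]),p[2]]
tin=Q.T@(ray(c,f(463,219),.096)[:2]-t)
pts=[T((x,y,.06)) for x in(-.11,.11) for y in(-.28,.28)]+[T((-.126-.019,hy,.128)),T((-.126+.019,hy,.128)),T((-.126-.019,hy,.098)),T((-.126,hy-.016,.1))]+[T((tin[0]+.038*np.cos(k),tin[1]+.038*np.sin(k),.096)) for k in np.arange(0,6.28,.5)]
i=im[190:340,200:390];i=cv2.resize(i,(760,600),interpolation=cv2.INTER_CUBIC)
for p in proj(s,pts): cv2.circle(i,(int((p[0]-200)*4),int((p[1]-190)*4)),2,(0,0,255),-1)
cv2.imwrite('pics/side2.png',i)
E
```

```text
[0.61756803 0.02412302] -0.09360376380025003 [[ 1.37858772  1.38997437]
 [ 1.39882827 -2.5025936 ]
 [-1.57572126 -2.94660495]
 [-1.20169472  4.05922417]]
tin [ 0.5975 -0.0245  0.096 ] [-0.0154 -0.0502]
fence top front far [0.7176 0.0427 0.092 ] [0.0979 0.0279]
fence near [0.5162 0.0594 0.092 ] [-0.1042  0.0256]
hoodtop front far [0.5135 0.0591 0.128 ] [-0.1068  0.0251]
hood near [0.4769 0.0623 0.128 ] [-0.1437  0.0248]
hood back [0.4985 0.1333 0.128 ] [-0.1287  0.0976]
paddle end [0.49   0.0285 0.103 ] [-0.1274 -0.0076]
mug [ 0.5449 -0.1658  0.112 ] [-0.0546 -0.1959]
filter [ 0.6522 -0.1796  0.102 ] [ 0.0536 -0.1996]
barend [ 0.4901 -0.0263  0.09  ] [-0.1222 -0.0622]
0.15
0.024976005058107938
```

View pics/side2.png

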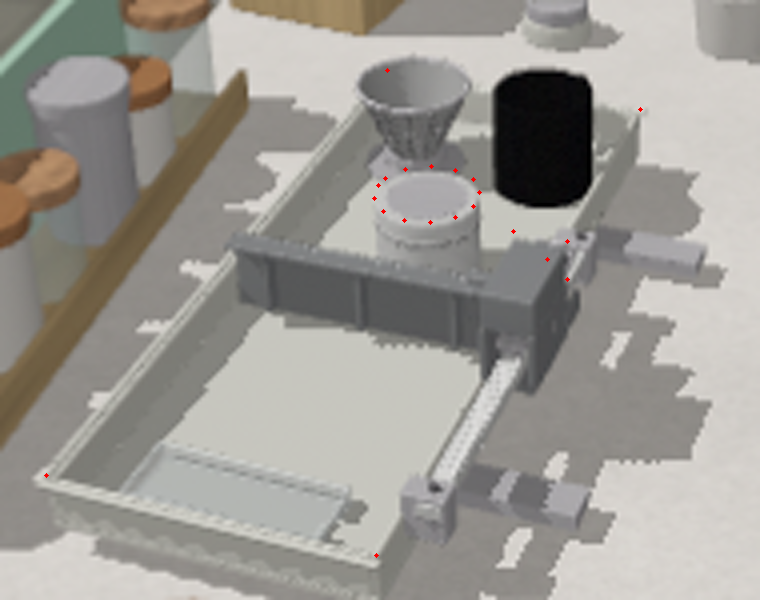

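The side overlay fits: tin ring, hood edges and tray corners all land on the model. The stop is at tray y≈0.025 and the tin at tray (-0.015, -0.050). Next is the approach.

```bash
cat >> h.py <<'E'
def T(p):
    k=np.load('tray.npz');return np.r_[k['t']+k['Q']@np.array(p[:2]),p[2]]
def plan(target,n,yaw=np.pi/2-.0936,nrot=12):
    s=ctrl.get_state();p=np.array(s['eef_pos']);r=R.from_quat(s['tcp_rot'])
    g=R.from_matrix(np.array([[np.cos(yaw),np.sin(yaw),0],[np.sin(yaw),-np.cos(yaw),0],[0,0,-1]]).T)
    # columns: x=(c,s,0), y=(s,-c,0), z=(0,0,-1)
    rv=(r.inv()*g).as_rotvec();print('rotvec(5deg)',(rv/np.radians(5)).round(2))
    d=(np.array(target)-p)/n
    for i in range(n):
        print((r.inv().apply(d)/.03).round(2).tolist())
        if i<nrot:r=r*R.from_rotvec(rv/nrot)
E
python3 - <<'E'
from h import *
print(T((-.126,.009,.14)));plan(T((-.126,.009,.16)),25)
E
```

```text
[0.49296082 0.04486048 0.14      ]
rotvec(5deg) [-1.000e-02 -1.000e-02 -1.185e+01]
[0.62, -0.67, 0.1]
[0.67, -0.62, 0.09]
[0.73, -0.56, 0.09]
[0.77, -0.49, 0.09]
[0.81, -0.42, 0.09]
[0.84, -0.35, 0.09]
[0.87, -0.28, 0.09]
[0.89, -0.2, 0.09]
[0.91, -0.12, 0.09]
[0.91, -0.05, 0.09]
[0.91, 0.03, 0.09]
[0.91, 0.11, 0.09]
[0.89, 0.19, 0.09]
[0.89, 0.19, 0.09]
[0.89, 0.19, 0.09]
[0.89, 0.19, 0.09]
[0.89, 0.19, 0.09]
[0.89, 0.19, 0.09]
[0.89, 0.19, 0.09]
[0.89, 0.19, 0.09]
[0.89, 0.19, 0.09]
[0.89, 0.19, 0.09]
[0.89, 0.19, 0.09]
[0.89, 0.19, 0.09]
[0.89, 0.19, 0.09]
```

Call:
send_rows:
  translation:
    - [0.62,-0.67,0.1]
    - [0.67,-0.62,0.09]
    - [0.73,-0.56,0.09]
    - [0.77,-0.49,0.09]
    - [0.81,-0.42,0.09]
  rotation:
    - [0,0,-0.99]
    - [0,0,-0.99]
    - [0,0,-0.99]
    - [0,0,-0.99]
    - [0,0,-0.99]
  grip: [0,0,0,0,0]
  squeeze: 20

```text
time: 0.82
eef_pos: [0.3301, -0.4779, 0.2172]
tcp_rot: [0.905, 0.425, 0.0, -0.0]
contact_force: [-0.1, 0.3, -0.1]
opening: -0.004
```

Call:
send_rows:
  translation:
    - [0.84,-0.35,0.09]
    - [0.87,-0.28,0.09]
    - [0.89,-0.2,0.09]
    - [0.91,-0.12,0.09]
    - [0.91,-0.05,0.09]
  rotation:
    - [0,0,-0.99]
    - [0,0,-0.99]
    - [0,0,-0.99]
    - [0,0,-0.99]
    - [0,0,-0.99]
  grip: [0,0,0,0,0]

```text
time: 1.45
eef_pos: [0.3706, -0.3471, 0.2038]
tcp_rot: [0.793, 0.609, 0.0, -0.0]
contact_force: [0.4, -0.1, 0.1]
opening: 0.0
```

Call:
send_rows:
  translation:
    - [0.91,0.03,0.09]
    - [0.91,0.11,0.09]
    - [0.89,0.19,0.09]
    - [0.89,0.19,0.09]
    - [0.89,0.19,0.09]
  rotation:
    - [0,0,-0.99]
    - [0,0,-0.99]
    - [0,0,0]
    - [0,0,0]
    - [0,0,0]
  grip: [0,0,0,0,0]

```text
time: 2.08
eef_pos: [0.4109, -0.2165, 0.1904]
tcp_rot: [0.739, 0.674, 0.0, -0.0]
contact_force: [-0.1, 0.3, -0.2]
opening: -0.001
```

Call:
send_rows:
  translation:
    - [0.89,0.19,0.09]
    - [0.89,0.19,0.09]
    - [0.89,0.19,0.09]
    - [0.89,0.19,0.09]
    - [0.89,0.19,0.09]
  rotation:
    - [0,0,0]
    - [0,0,0]
    - [0,0,0]
    - [0,0,0]
    - [0,0,0]
  grip: [0,0,0,0,0]

```text
time: 2.7
eef_pos: [0.4515, -0.0862, 0.1769]
tcp_rot: [0.739, 0.674, 0.0, 0.0]
contact_force: [-0.2, 0.0, 0.3]
opening: 0.001
```

```bash
python3 - <<'E'
from h import *
s=ctrl.get_state();print(s['time'],s['eef_pos'],s['opening'],s['contact_force'],s['qpos']);plan(T((-.126,.009,.14)),6)
E
```

```text
2.7 [ 0.4514817  -0.08623418  0.17690876] 0.0006132833589856438 [-0.15923891  0.00341732  0.34689874] [-4.10054972e-01 -1.49467493e-01  2.14006850e+00  1.01427708e-05
  1.15096565e+00 -3.18700237e-01]
rotvec(5deg) [ 0.   -0.    0.03]
[0.75, 0.16, 0.21]
[0.75, 0.16, 0.21]
[0.75, 0.16, 0.21]
[0.75, 0.16, 0.21]
[0.75, 0.16, 0.21]
[0.75, 0.16, 0.21]
```

Call:
send_rows:
  translation:
    - [0.9,0.19,0.25]
    - [0.9,0.19,0.25]
    - [0.9,0.19,0.25]
    - [0.9,0.19,0.25]
    - [0.9,0.19,0.25]
  rotation:
    - [0,0,0]
    - [0,0,0]
    - [0,0,0]
    - [0,0,0]
    - [0,0,0]
  grip: [0,0,0,0,0]

```text
time: 3.32
eef_pos: [0.4922, 0.0456, 0.1392]
tcp_rot: [0.739, 0.674, 0.0, 0.0]
contact_force: [-0.1, 0.7, -0.3]
opening: 0.005
```

```bash
python3 - <<'E'
from h import *
s=ctrl.get_state();k=np.load('tray.npz');p=s['eef_pos'];print(k['Q'].T@(p[:2]-k['t']),p,s['contact_force'])
c=eyes.read_camera('side');cv2.imwrite('pics/side3.png',cv2.resize(c['image'][160:310,250:440],(760,600),interpolation=cv2.INTER_CUBIC))
E
```

```text
[-0.12683236  0.00967791] [0.49219546 0.04561322 0.13923304] [-0.1437527   0.7266269  -0.25403188]
```

View pics/side3.png

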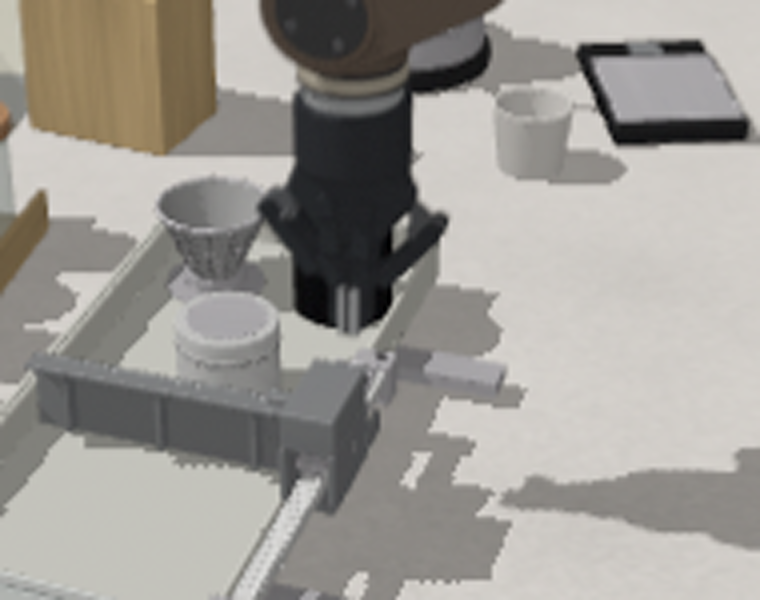

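The closed fingertips (crop pixel ~(347,330)) hover just in front of the hood, over the paddle. Now I'll press it in steps.

Call:
send_rows:
  translation:
    - [0,0,0.6]
    - [0,0,0.5]
    - [0,0,0.1]
    - [0,0,0.1]
    - [0,0,0]
  rotation:
    - [0,0,0]
    - [0,0,0]
    - [0,0,0]
    - [0,0,0]
    - [0,0,0]
  grip: [0,0,0,0,0]

```text
time: 4.0
eef_pos: [0.4923, 0.0443, 0.1007]
tcp_rot: [0.739, 0.674, 0.0, 0.0]
contact_force: [0.5, -0.2, 0.2]
opening: -0.003
```

Call:
send_rows:
  translation:
    - [0,0,0.1]
    - [0,0,0.08]
    - [0,0,0.05]
    - [0,0,0]
    - [0,0,0]
  rotation:
    - [0,0,0]
    - [0,0,0]
    - [0,0,0]
    - [0,0,0]
    - [0,0,0]
  grip: [0,0,0,0,0]

```text
time: 4.62
eef_pos: [0.4925, 0.0447, 0.0939]
tcp_rot: [0.739, 0.674, 0.0, 0.0]
contact_force: [0.5, -2.0, 3.3]
opening: -0.002
```

Call:
send_rows:
  translation:
    - [0,0,0.05]
    - [0,0,0.03]
    - [0,0,0.02]
    - [0,0,0]
    - [0,0,0]
  rotation:
    - [0,0,0]
    - [0,0,0]
    - [0,0,0]
    - [0,0,0]
    - [0,0,0]
  grip: [0,0,0,0,0]

```text
time: 5.25
eef_pos: [0.4923, 0.0446, 0.0908]
tcp_rot: [0.739, 0.674, 0.0, 0.0]
contact_force: [0.1, -1.5, 3.9]
opening: 0.0
```

Call:
send_rows:
  translation:
    - [0.1,0,0]
    - [0.1,0,0]
    - [0.1,0,0]
    - [0.15,0,0]
    - [0.15,0,0]
  rotation:
    - [0,0,0]
    - [0,0,0]
    - [0,0,0]
    - [0,0,0]
    - [0,0,0]
  grip: [0,0,0,0,0]

```text
time: 5.88
eef_pos: [0.4939, 0.0629, 0.0907]
tcp_rot: [0.739, 0.674, 0.0, 0.0]
contact_force: [1.7, -2.7, 3.8]
opening: -0.005
```

Call:
send_rows:
  translation:
    - [0.15,0,0]
    - [0.15,0,0]
    - [0.15,0,0]
    - [0.15,0,0]
    - [0.15,0,0]
  rotation:
    - [0,0,0]
    - [0,0,0]
    - [0,0,0]
    - [0,0,0]
    - [0,0,0]
  grip: [0,0,0,0,0]

```text
time: 6.5
eef_pos: [0.4958, 0.0853, 0.0907]
tcp_rot: [0.739, 0.674, 0.0, 0.0]
contact_force: [1.2, -2.1, 5.1]
opening: 0.0
```

Call:
send_rows:
  translation:
    - [0.17,0,0]
    - [0.17,0,0]
    - [0.17,0,0]
    - [0.17,0,0]
    - [0.17,0,0]
  rotation:
    - [0,0,0]
    - [0,0,0]
    - [0,0,0]
    - [0,0,0]
    - [0,0,0]
  grip: [0,0,0,0,0]

```text
time: 7.12
eef_pos: [0.4981, 0.1108, 0.0906]
tcp_rot: [0.739, 0.674, -0.0, 0.0]
contact_force: [2.1, -2.7, 3.3]
opening: 0.001
```

Call:
send_rows:
  translation:
    - [0.17,0,0]
    - [0.17,0,0]
    - [0.17,0,0]
    - [0.17,0,0]
    - [0.17,0,0]
  rotation:
    - [0,0,0]
    - [0,0,0]
    - [0,0,0]
    - [0,0,0]
    - [0,0,0]
  grip: [0,0,0,0,0]

```text
time: 7.75
eef_pos: [0.5005, 0.1362, 0.0906]
tcp_rot: [0.739, 0.674, -0.0, 0.0]
contact_force: [2.0, -2.1, 3.6]
opening: -0.003
```

Call:
send_rows:
  translation:
    - [0.15,0,0]
    - [0.15,0,0]
    - [0.15,0,0]
    - [0.1,0,0]
    - [0.1,0,0]
  rotation:
    - [0,0,0]
    - [0,0,0]
    - [0,0,0]
    - [0,0,0]
    - [0,0,0]
  grip: [0,0,0,0,0]

```text
time: 8.38
eef_pos: [0.5022, 0.1554, 0.0906]
tcp_rot: [0.739, 0.674, -0.0, -0.0]
contact_force: [1.3, -1.9, 2.7]
opening: 0.0
```

```bash
python3 - <<'E'
from h import *
s=ctrl.get_state();k=np.load('tray.npz');p=s['eef_pos'];print(k['Q'].T@(p[:2]-k['t']),p,s['contact_force'])
E
```

```text
[-0.12711855  0.11994438] [0.50221682 0.15542373 0.09062103] [ 1.28359923 -1.93429381  2.7281371 ]
```

Call:
send_rows:
  translation:
    - [0.08,0,0]
    - [0.08,0,0]
    - [0.08,0,0]
    - [0.07,0,0]
    - [0.05,0,0]
  rotation:
    - [0,0,0]
    - [0,0,0]
    - [0,0,0]
    - [0,0,0]
    - [0,0,0]
  grip: [0,0,0,0,0]

```text
time: 9.0
eef_pos: [0.5026, 0.1659, 0.0904]
tcp_rot: [0.739, 0.674, -0.001, -0.0]
contact_force: [0.1, -2.7, 4.1]
opening: 0.001
```

Call:
send_rows:
  translation:
    - [0.05,0,0]
    - [0.04,0,0]
    - [0,0,0]
  rotation:
    - [0,0,0]
    - [0,0,0]
    - [0,0,0]
  grip: [0,0,0]

```text
time: 9.38
eef_pos: [0.503, 0.1687, 0.0904]
tcp_rot: [0.739, 0.674, -0.0, -0.0]
contact_force: [-1.1, -2.8, 4.7]
opening: 0.002
```

Call:
send_rows:
  translation:
    - [0.05,0,0]
    - [0.05,0,0]
    - [0,0,0]
  rotation:
    - [0,0,0]
    - [0,0,0]
    - [0,0,0]
  grip: [0,0,0]

```text
time: 9.75
eef_pos: [0.5036, 0.1714, 0.0906]
tcp_rot: [0.739, 0.674, -0.001, 0.0]
contact_force: [-1.3, -3.7, 5.0]
opening: -0.001
```

```bash
python3 - <<'E'
from h import *
s=ctrl.get_state();k=np.load('tray.npz');p=s['eef_pos'];print(k['Q'].T@(p[:2]-k['t']),p,s['contact_force'])
E
```

```text
[-0.12724064  0.13594508] [0.5035908 0.1713658 0.0906075] [-1.27372515 -3.74033776  5.04075766]
```

Call:
send_rows:
  translation:
    - [0.05,0,0]
    - [0.05,0,0]
    - [0,0,0]
  rotation:
    - [0,0,0]
    - [0,0,0]
    - [0,0,0]
  grip: [0,0,0]

```text
time: 10.12
eef_pos: [0.5036, 0.1714, 0.0907]
tcp_rot: [0.738, 0.675, -0.003, 0.002]
contact_force: [-3.0, -16.3, 8.3]
opening: 0.002
```

Call:
send_rows:
  translation:
    - [-0.08,0,0]
    - [-0.02,0,-0.3]
    - [0,0,-0.6]
    - [0,0,-0.8]
    - [0,0,0]
  rotation:
    - [0,0,0]
    - [0,0,0]
    - [0,0,0]
    - [0,0,0]
    - [0,0,0]
  grip: [0,0,0,0,0]

```text
time: 10.75
eef_pos: [0.5055, 0.1729, 0.1447]
tcp_rot: [0.739, 0.674, 0.003, 0.001]
contact_force: [0.7, 0.1, -0.1]
opening: 0.006
```

```bash
python3 - <<'E'
from h import *
s=ctrl.get_state();k=np.load('tray.npz');print(s['contact_force'])
i=eyes.read_camera('top');print(proj(i,[T((.098,.145,.092)),T((-.09,.145,.092)),T((-.145,.145,.128))]).round(1))
tp=T((-.0154,-.108,.16));plan(tp,10)
cv2.imwrite('pics/top4.png',cv2.resize(i['image'][155:305,180:430],(800,480),interpolation=cv2.INTER_CUBIC))
E
```

```text
[ 0.71764986  0.0591876  -0.08795752]
[[247.1 169.6]
 [240.  248. ]
 [236.  271.3]]
rotvec(5deg) [ 0.03 -0.02  0.03]
[-0.82, 0.37, -0.06]
[-0.82, 0.37, -0.06]
[-0.82, 0.37, -0.06]
[-0.82, 0.37, -0.06]
[-0.82, 0.37, -0.06]
[-0.82, 0.37, -0.06]
[-0.82, 0.37, -0.06]
[-0.82, 0.37, -0.06]
[-0.82, 0.37, -0.06]
[-0.82, 0.37, -0.06]
```

View pics/top4.png

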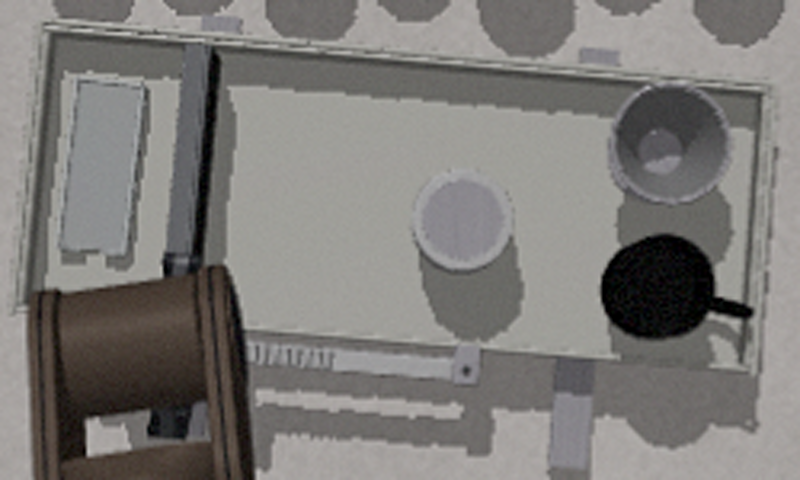

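The stop's front edge shows at crop (213,47), against (215,47) predicted for fully home. Next I'll go over to behind the tin and open the fingers to 40 mm as a two-point pusher.

Call:
send_rows:
  translation:
    - [-0.82,0.37,-0.06]
    - [-0.82,0.37,-0.06]
    - [-0.82,0.37,-0.06]
    - [-0.82,0.37,-0.06]
    - [-0.82,0.37,-0.06]
  rotation:
    - [0,0,0]
    - [0,0,0]
    - [0,0,0]
    - [0,0,0]
    - [0,0,0]
  grip: [0,0,0,0,0]

```text
time: 11.42
eef_pos: [0.5474, 0.0439, 0.1495]
tcp_rot: [0.739, 0.674, -0.0, -0.001]
contact_force: [-0.4, -0.0, 0.2]
opening: 0.006
```

Call:
send_rows:
  translation:
    - [-0.82,0.37,-0.06]
    - [-0.82,0.37,-0.06]
    - [-0.82,0.37,-0.06]
    - [-0.82,0.37,-0.06]
    - [-0.82,0.37,-0.06]
  rotation:
    - [0,0,0]
    - [0,0,0]
    - [0,0,0]
    - [0,0,0]
    - [0,0,0]
  grip: [40,40,40,40,40]

```text
time: 12.05
eef_pos: [0.5916, -0.0835, 0.1584]
tcp_rot: [0.739, 0.674, -0.0, -0.001]
contact_force: [0.9, -0.1, 0.8]
opening: 0.471
```

```bash
python3 - <<'E'
from h import *
s=ctrl.get_state();k=np.load('tray.npz');p=s['eef_pos'];print(s['time'],k['Q'].T@(p[:2]-k['t']),p,s['contact_force'],s['opening'])
plan(T((-.0154,-.108,.05)),1)
c=eyes.read_camera('side');cv2.imwrite('pics/side5.png',cv2.resize(c['image'][160:310,210:400],(760,600),interpolation=cv2.INTER_CUBIC))
E
```

```text
12.05 [-0.01579705 -0.10959227] [ 0.59159686 -0.08351299  0.15836872] [ 0.88287249 -0.10155524  0.78492511] 0.47106506745647275
rotvec(5deg) [-0.02 -0.02  0.03]
[0.05, 0.02, 3.61]
```

View pics/side5.png

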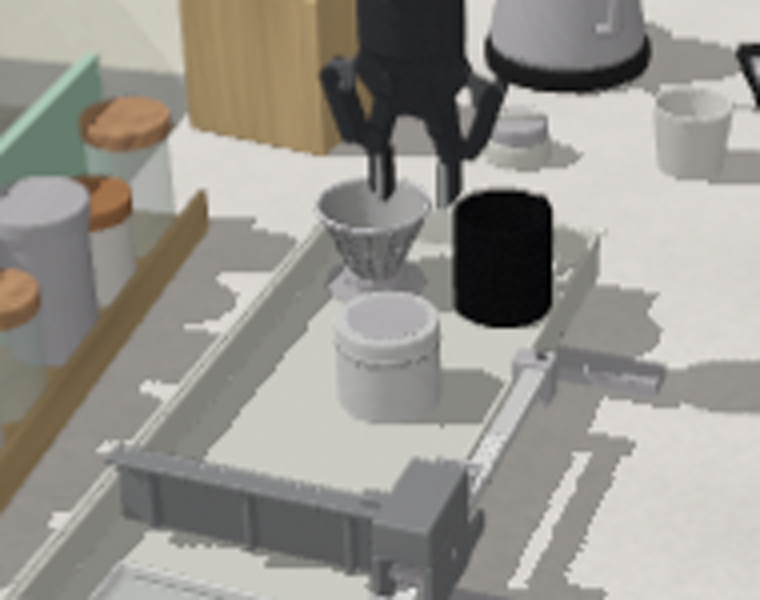

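Call:
send_rows:
  translation:
    - [0.1,0,0.8]
    - [0.1,0,0.8]
    - [0,0,0.8]
    - [0,0,0.8]
    - [0,0,0.4]
  rotation:
    - [0,0,0]
    - [0,0,0]
    - [0,0,0]
    - [0,0,0]
    - [0,0,0]
  grip: [40,40,40,40,40]

```text
time: 12.72
eef_pos: [0.5908, -0.0763, 0.0491]
tcp_rot: [0.739, 0.674, -0.001, -0.002]
contact_force: [-0.5, -0.5, -0.9]
opening: 0.468
```

Call:
send_rows:
  translation:
    - [0.15,0,0]
    - [0.15,0,0]
    - [0.15,0,0]
    - [0.15,0,0]
    - [0.15,0,0]
  rotation:
    - [0,0,0]
    - [0,0,0]
    - [0,0,0]
    - [0,0,0]
    - [0,0,0]
  grip: [40,40,40,40,40]

```text
time: 13.35
eef_pos: [0.5952, -0.0553, 0.0526]
tcp_rot: [0.739, 0.674, 0.0, 0.001]
contact_force: [-0.4, -1.9, 2.4]
opening: 0.469
```

```bash
python3 - <<'E'
from h import *
s=ctrl.get_state();k=np.load('tray.npz');p=s['eef_pos'];print(s['time'],k['Q'].T@(p[:2]-k['t']),p,s['contact_force'],s['opening'])
c=eyes.read_camera('side');cv2.imwrite('pics/side6.png',cv2.resize(c['image'][160:310,210:400],(760,600),interpolation=cv2.INTER_CUBIC))
E
```

```text
13.35 [-0.01485667 -0.08116738] [ 0.59518991 -0.05530042  0.05264468] [-0.40760669 -1.88453556  2.42302105] 0.4690076996712405
```

View pics/side6.png

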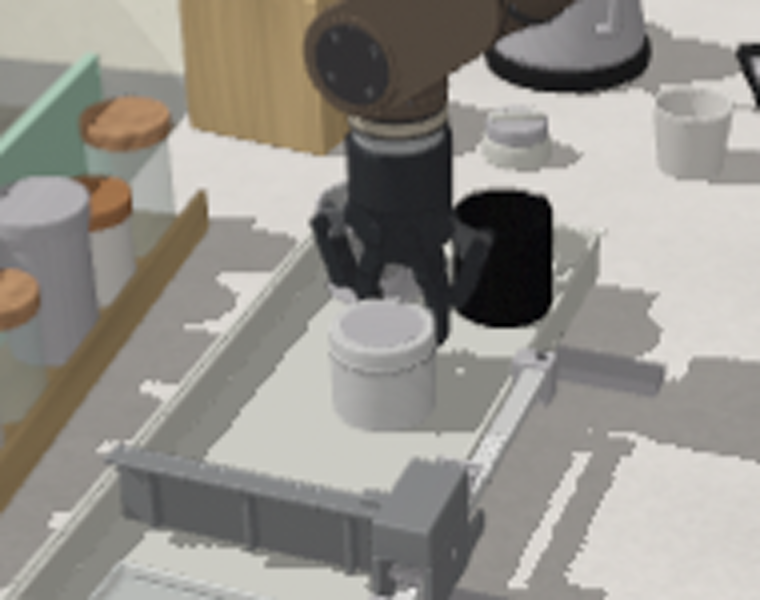

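The fingers straddle the back of the tin and it slides upright. I'll carry on.

Call:
send_rows:
  translation:
    - [0.15,0,0]
    - [0.15,0,0]
    - [0.15,0,0]
    - [0.15,0,0]
    - [0.15,0,0]
  rotation:
    - [0,0,0]
    - [0,0,0]
    - [0,0,0]
    - [0,0,0]
    - [0,0,0]
  grip: [40,40,40,40,40]

```text
time: 14.02
eef_pos: [0.5965, -0.0323, 0.0516]
tcp_rot: [0.739, 0.674, -0.0, -0.0]
contact_force: [-1.1, -2.7, 2.0]
opening: 0.468
```

Call:
send_rows:
  translation:
    - [0.15,0,0]
    - [0.15,0,0]
    - [0.15,0,0]
    - [0.15,0,0]
    - [0.15,0,0]
  rotation:
    - [0,0,0]
    - [0,0,0]
    - [0,0,0]
    - [0,0,0]
    - [0,0,0]
  grip: [40,40,40,40,40]

```text
time: 14.65
eef_pos: [0.5985, -0.0099, 0.0516]
tcp_rot: [0.739, 0.674, -0.0, -0.0]
contact_force: [-0.1, -2.9, 2.9]
opening: 0.473
```

Call:
send_rows:
  translation:
    - [0.15,0,0]
    - [0.15,0,0]
    - [0.15,0,0]
    - [0.15,0,0]
    - [0.15,0,0]
  rotation:
    - [0,0,0]
    - [0,0,0]
    - [0,0,0]
    - [0,0,0]
    - [0,0,0]
  grip: [40,40,40,40,40]

```text
time: 15.28
eef_pos: [0.6006, 0.0125, 0.0516]
tcp_rot: [0.739, 0.674, -0.0, -0.0]
contact_force: [-0.3, -2.6, 3.0]
opening: 0.47
```

Call:
send_rows:
  translation:
    - [0.15,0,0]
    - [0.15,0,0]
    - [0.15,0,0]
    - [0.15,0,0]
    - [0.15,0,0]
  rotation:
    - [0,0,0]
    - [0,0,0]
    - [0,0,0]
    - [0,0,0]
    - [0,0,0]
  grip: [40,40,40,40,40]

```text
time: 15.9
eef_pos: [0.6026, 0.0349, 0.0516]
tcp_rot: [0.739, 0.674, -0.0, -0.0]
contact_force: [-0.2, -1.4, 2.7]
opening: 0.466
```

Call:
send_rows:
  translation:
    - [0.15,0,0]
    - [0.15,0,0]
    - [0.15,0,0]
    - [0.15,0,0]
    - [0.15,0,0]
  rotation:
    - [0,0,0]
    - [0,0,0]
    - [0,0,0]
    - [0,0,0]
    - [0,0,0]
  grip: [40,40,40,40,40]

```text
time: 16.52
eef_pos: [0.6047, 0.0573, 0.0516]
tcp_rot: [0.739, 0.674, -0.0, -0.0]
contact_force: [0.4, -2.5, 2.6]
opening: 0.471
```

```bash
python3 - <<'E'
from h import *
s=ctrl.get_state();k=np.load('tray.npz');p=s['eef_pos'];print(s['time'],k['Q'].T@(p[:2]-k['t']),p,s['contact_force'],s['opening'])
c=eyes.read_camera('side');cv2.imwrite('pics/side7.png',cv2.resize(c['image'][190:340,210:400],(760,600),interpolation=cv2.INTER_CUBIC))
E
```

```text
16.525 [-0.01592698  0.03182026] [0.60468492 0.05729263 0.05160378] [ 0.41172382 -2.53686025  2.63268536] 0.4705017728007751
```

View pics/side7.png

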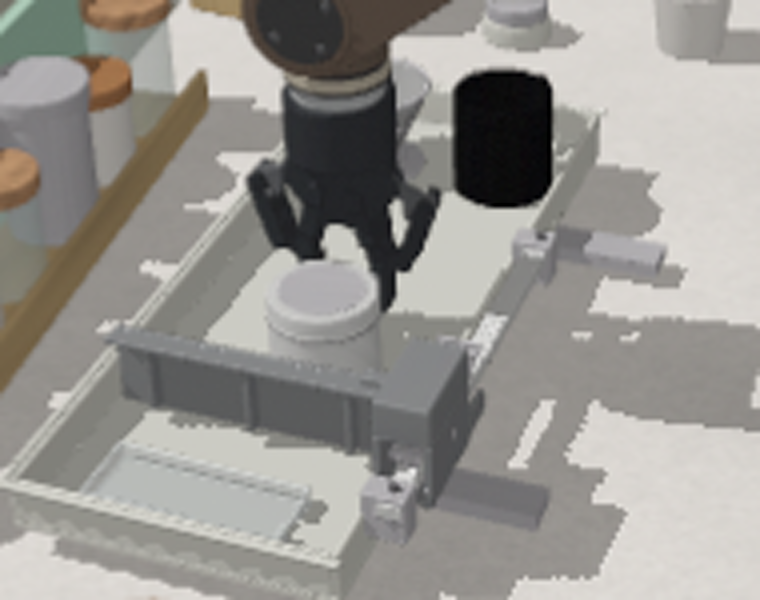

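The tin is upright and close to the fence. Now the slow final approach, guided by force.

Call:
send_rows:
  translation:
    - [0.13,0,0]
    - [0.13,0,0]
    - [0.13,0,0]
    - [0.1,0,0]
    - [0.1,0,0]
  rotation:
    - [0,0,0]
    - [0,0,0]
    - [0,0,0]
    - [0,0,0]
    - [0,0,0]
  grip: [40,40,40,40,40]

```text
time: 17.2
eef_pos: [0.6062, 0.0749, 0.0515]
tcp_rot: [0.739, 0.674, -0.0, -0.0]
contact_force: [-0.4, -2.7, 2.3]
opening: 0.469
```

```bash
python3 - <<'E'
from h import *
s=ctrl.get_state();k=np.load('tray.npz');p=s['eef_pos'];print(s['time'],k['Q'].T@(p[:2]-k['t']),s['contact_force'])
c=eyes.read_camera('side')
# previous picture's tin ellipse centre, for contact offset
w=ray(c,(210+322/4,190+291/4),.096);print('tin then',k['Q'].T@(w[:2]-k['t']))
E
```

```text
17.2 [-0.01603331  0.04944562] [-0.44993013 -2.72829063  2.31085477]
tin then [-0.01869132  0.07886086]
```

Call:
send_rows:
  translation:
    - [0.07,0,0]
    - [0.07,0,0]
    - [0.05,0,0]
    - [0.05,0,0]
    - [0,0,0]
  rotation:
    - [0,0,0]
    - [0,0,0]
    - [0,0,0]
    - [0,0,0]
    - [0,0,0]
  grip: [40,40,40,40,40]

```text
time: 17.88
eef_pos: [0.6069, 0.082, 0.0515]
tcp_rot: [0.739, 0.674, 0.0, -0.0]
contact_force: [0.4, -1.2, 0.9]
opening: 0.467
```

Call:
send_rows:
  translation:
    - [0.04,0,0]
    - [0.03,0,0]
    - [0,0,0]
  rotation:
    - [0,0,0]
    - [0,0,0]
    - [0,0,0]
  grip: [40,40,40]

```text
time: 18.25
eef_pos: [0.6071, 0.084, 0.0515]
tcp_rot: [0.739, 0.674, -0.0, -0.0]
contact_force: [0.3, -0.4, 1.8]
opening: 0.47
```

Call:
send_rows:
  translation:
    - [0.04,0,0]
    - [0.04,0,0]
    - [0,0,0]
  rotation:
    - [0,0,0]
    - [0,0,0]
    - [0,0,0]
  grip: [40,40,40]

```text
time: 18.62
eef_pos: [0.6073, 0.0865, 0.0515]
tcp_rot: [0.739, 0.674, 0.0, -0.0]
contact_force: [0.5, -1.4, 0.8]
opening: 0.47
```

Call:
send_rows:
  translation:
    - [0.04,0,0]
    - [0.03,0,0]
    - [0,0,0]
  rotation:
    - [0,0,0]
    - [0,0,0]
    - [0,0,0]
  grip: [40,40,40]

```text
time: 19.0
eef_pos: [0.6075, 0.0885, 0.0516]
tcp_rot: [0.739, 0.674, 0.0, -0.0]
contact_force: [-0.6, -0.8, 1.0]
opening: 0.469
```

Call:
send_rows:
  translation:
    - [0.04,0,0]
    - [0.03,0,0]
    - [0,0,0]
  rotation:
    - [0,0,0]
    - [0,0,0]
    - [0,0,0]
  grip: [40,40,40]

```text
time: 19.38
eef_pos: [0.6077, 0.0906, 0.0516]
tcp_rot: [0.739, 0.674, 0.0, -0.0]
contact_force: [0.4, -1.5, -0.9]
opening: 0.47
```

```bash
python3 - <<'E'
from h import *
s=ctrl.get_state();k=np.load('tray.npz');p=s['eef_pos'];print(s['time'],k['Q'].T@(p[:2]-k['t']),s['contact_force'])
c=eyes.read_camera('side');i=cv2.resize(c['image'][220:310,230:350],(800,600),interpolation=cv2.INTER_CUBIC)
cv2.imwrite('pics/side8.png',i)
E
```

```text
19.375 [-0.01601822  0.06527058] [ 0.36862996 -1.54776989 -0.90505488]
```

View pics/side8.png

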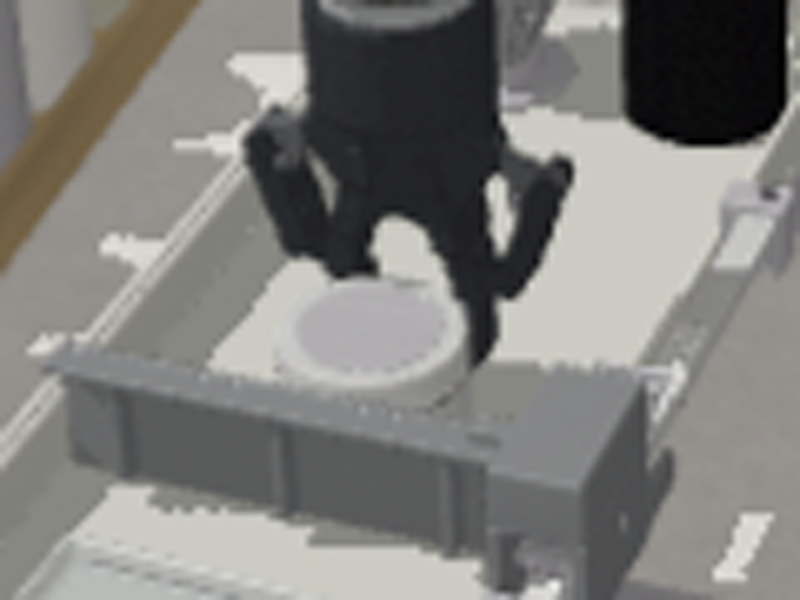

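```bash
python3 - <<'E'
from h import *
c=eyes.read_camera('side');k=np.load('tray.npz')
w=ray(c,(230+372/6.667,220+334/6.667),.096);print('tin',k['Q'].T@(w[:2]-k['t']))
a=np.linspace(0,6.28,200)
for y in(.095,.099,.103,.107):
    q=(proj(c,[T((-.0165+.038*np.cos(t),y+.038*np.sin(t),.096)) for t in a])-[230,220])*6.667
    print(y,q.min(0).round(),q.max(0).round())
print(((proj(c,[T((.098,.145,.092)),T((-.016,.145,.092))])-[230,220])*6.667).round())
E
```

```text
tin [-0.02014827  0.11414691]
0.095 [287. 252.] [478. 362.]
0.099 [282. 258.] [475. 368.]
0.103 [278. 263.] [471. 373.]
0.107 [274. 268.] [467. 379.]
[[ 68. 330.]
 [331. 384.]]
```

By the image the tin is within a few mm of the fence. I'll nudge until the force rises.

Call:
send_rows:
  translation:
    - [0.04,0,0]
    - [0.03,0,0]
    - [0,0,0]
  rotation:
    - [0,0,0]
    - [0,0,0]
    - [0,0,0]
  grip: [40,40,40]

```text
time: 19.85
eef_pos: [0.6079, 0.0913, 0.0516]
tcp_rot: [0.738, 0.674, -0.001, 0.001]
contact_force: [-1.9, -4.4, 0.5]
opening: 0.466
```

Call:
send_rows:
  translation:
    - [0.04,0,0]
    - [0,0,0]
  rotation:
    - [0,0,0]
    - [0,0,0]
  grip: [40,40]

```text
time: 20.1
eef_pos: [0.6079, 0.0914, 0.0516]
tcp_rot: [0.738, 0.675, -0.002, 0.001]
contact_force: [-1.2, -8.5, 1.9]
opening: 0.471
```

Contact with the stop: the force has risen to 8.5 N with no more motion. I'll back straight off, then rise.

Call:
send_rows:
  translation:
    - [-0.15,0,0]
    - [-0.4,0,0]
    - [-0.5,0,0]
    - [-0.5,0,0]
    - [-0.3,0,-0.3]
  rotation:
    - [0,0,0]
    - [0,0,0]
    - [0,0,0]
    - [0,0,0]
    - [0,0,0]
  grip: [40,40,40,40,40]

```text
time: 20.72
eef_pos: [0.6022, 0.0373, 0.0601]
tcp_rot: [0.739, 0.674, -0.001, -0.001]
contact_force: [0.6, 0.0, 0.3]
opening: 0.472
```

Call:
send_rows:
  translation:
    - [0,0,-0.9]
    - [0,0,-1]
    - [0,0,-1]
    - [0,0,-1]
    - [0,0,-1]
  rotation:
    - [0,0,0]
    - [0,0,0]
    - [0,0,0]
    - [0,0,0]
    - [0,0,0]
  grip: [40,40,40,40,40]

```text
time: 21.35
eef_pos: [0.603, 0.0381, 0.2094]
tcp_rot: [0.739, 0.674, 0.0, 0.0]
contact_force: [0.1, -0.4, -0.8]
opening: 0.47
```

Call:
send_rows:
  translation:
    - [-0.8,0.3,0]
    - [-0.8,0.3,0]
    - [-0.8,0.3,0]
    - [-0.8,0.3,0]
    - [0,0,0]
  rotation:
    - [0,0,0]
    - [0,0,0]
    - [0,0,0]
    - [0,0,0]
    - [0,0,0]
  grip: [40,40,40,40,40]

```text
time: 21.98
eef_pos: [0.6305, -0.0626, 0.2075]
tcp_rot: [0.74, 0.673, -0.0, -0.0]
contact_force: [0.0, 1.3, -0.7]
opening: 0.47
```

```bash
python3 - <<'E'
from h import *
s=ctrl.get_state();print(s['time'],s['contact_force'],s['eef_pos'])
i=eyes.read_camera('top')['image'];cv2.imwrite('pics/top9.png',cv2.resize(i[155:305,180:430],(800,480),interpolation=cv2.INTER_CUBIC))
E
```

```text
21.975 [ 0.04974798  1.33732577 -0.68721926] [ 0.6304614  -0.06259883  0.20753539]
```

View pics/top9.png

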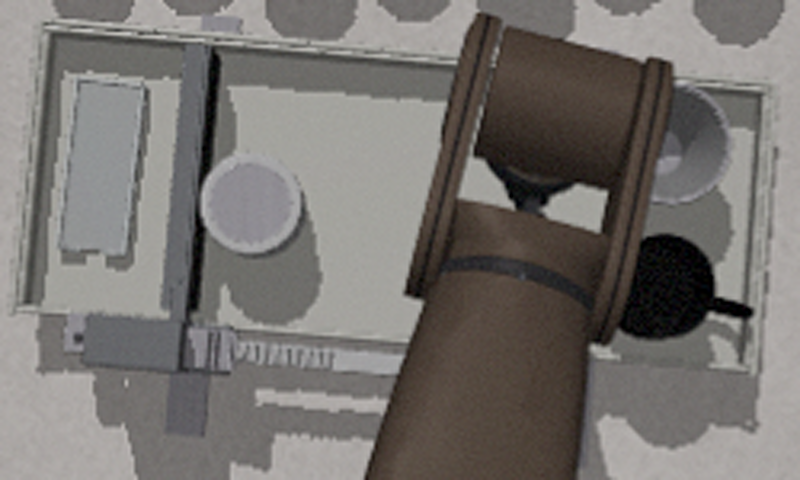

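The tin (crop centre ~(251,203)) touches the fence front, the stop is home, and mug, filter and spoon rest are unmoved. One numeric check, then hand in.

```bash
python3 - <<'E'
from h import *
from plant import ticket
c=eyes.read_camera('top');k=np.load('tray.npz')
f=lambda x,y,z:(k['Q'].T@(ray(c,(180+x/3.2,155+y/3.2),z)[:2]-k['t'])).round(4)
print('tin',f(251,203,.096),'hood face',f(183,346,.128),'fence',f(213,47,.092))
print(ticket.sign_off())
E
```

```text
tin [-0.0167  0.1072] hood face [-0.1261  0.144 ] fence [0.0976 0.1462]
the job is handed in; nothing more can be done
None
```

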